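# Lean the recipe board on the stand and hold the spring clip gaping over its top edge

### The job

Take the white recipe board out of its slotted rack, lean it on the cookbook stand (lower edge behind the front lip, back against the slanted rest, about centred and square) and let go of it. Then squeeze the red spring clip off its post and hold it wide open around the middle of the board's top edge, in line with the leaning board, the edge well inside the jaws but the clip neither biting nor pressing on the board, so that I can slip a note in; finish while still holding the clip open there. Do not knock the mug or the tin about.

Things in the scene. Friction and masses are not known exactly. Their poses are not given: they have to be found in the camera images.
- board: Stiff white recipe board, a dish pictured on both faces, 130 mm wide, 170 high, 5 thick, 0.12 kg, loose. Origin: middle of its lower edge; x normal to its faces, y along its width, z up the board. At the start it stands nearly upright in the rack's slot (a little play), the upper 135 mm free.
- board_top (a point): Middle of the board's top edge (170 mm up the board's z from its origin); axes as the board's.
- rack: Fixed light wooden rack, 70 x 156 mm foot 10 mm thick, with two walls up to 45 mm height that leave a slot 8 mm wide (x), 138 mm long (y), 35 mm deep; the slot's floor is 10 mm above the worktop. Origin: centre of its underside on the worktop.
- stand: Fixed brown wooden cookbook stand, 120 mm wide (y). Origin on the worktop below the foot of the rest; x from lip to rest, z up. Base x -33..117, 15 thick. Rest: front face rises from x 0, z 15, leaning 0.262 rad from vertical toward +x, 100 mm long, so 70 mm of a leaning board is free above it. Front lip x -31..-19, up to z 27.5; the board's lower edge belongs on the base between lip and rest.
- post: Fixed clip post: dark wooden foot 80 x 90 mm, 12 mm thick, with an upright metal plate 5 mm thick (x), 44 mm wide (y), its top 68 mm above the worktop. Origin: centre of the foot's underside.
- clip: Red spring clip, 0.08 kg, 30 mm wide (y), same turned half round about z. Origin: centre of its steel axle (10 mm thick, along y). z: middle axis; two flat wings rise to 48 mm above the axle, jaws hang to 40 mm below (37 when open). x: across the jaws. At the start it bites the post's plate, jaws down, axle on the plate's top (73 mm above the worktop). An edge may enter to the axle.
- clip_mouth (a point): Point between the lips, 39 mm below the clip's origin on its middle axis; axes as the clip's.
- clip_jaw (a joint): Angle of the -x jaw from the middle axis, rad: 0 shut, 0.06 biting 5 mm, 0.30 fully open at the stop; wide open is over 0.22. Squeezing the wings together along x opens it: shut, wing tips are 54 mm apart overall in a V; fully open, outer faces are parallel, 26 mm apart, and the lips gape 22 mm. Takes about 8 N per wing, 27 mm above the axle; 12 to 25 N holds it on its stop.
- clip_jaw2 (a joint): The same for the +x jaw; the two are alike and have equal springs, so both reach the stop when the clip is squeezed fully.
- mug: White mug with rim lines, 82 x 112 x 94 mm, bystander, loose. Origin: centre of its underside.
- tin: Short food tin, 76 mm in diameter, 58 mm high, bystander, loose. Origin: centre of its underside.
Mind the look-alikes: they are no part of the job. Leave any green look-alike of the post alone. What is shaped like the clip but pink is not meant.

How it is judged (in metres and radians):
On the way, in this order (a step that is already met when the one before it is completed fails the run):
1. the board leans on the stand, lower edge behind the lip, and is let go (angle between board's own z axis and vertical between 0.17 and 0.5 rad and x of board in the frame of stand between -0.024 and 0.008 m and y of board in the frame of stand between -0.035 and 0.035 m and z of board in the frame of stand between 0.008 and 0.026 m and x of board_top in the frame of stand between 0.02 and 0.09 m and angle between the y axis of board and the y axis of stand, either way round below 0.2 rad and contact force between board and stand above 0.2 N and contact force between the fingers and board below 0.5 N and linear speed of board below 0.03 m/s), for 0.3 s.
2. the clip is squeezed wide open and lifted clear of the post (value of joint each of clip_jaw, clip_jaw2 above 0.22 rad and contact force between the fingers and clip above 2 N and contact force between clip and post below 0.1 N and height (world z) of clip above 0.1 m), for 0.2 s.
At the end, for the whole second after the job is handed in: Board leaning on the stand, untouched (0.17-0.5 rad, 35 mm of centre, 0.2 rad of square); fingers alone hold the clip open (jaws > 0.22 rad) round its top edge: 6 mm or more inside the jaws, within 30 mm of the middle, 10 mm and 0.35 rad of the clip's axis, pressing under 3 N, all still (all of step 1 and value of joint each of clip_jaw, clip_jaw2 above 0.22 rad and contact force between the fingers and clip above 2 N and contact force between clip and post below 0.1 N and linear speed of clip below 0.03 m/s and x of board_top in the frame of clip between -0.01 and 0.01 m and y of board_top in the frame of clip between -0.03 and 0.03 m and z of board_top in the frame of clip between -0.031 and 0 m and angle between the z axis of clip and the z axis of board, either way round below 0.35 rad and contact force between clip and board below 3 N and height (world z) of clip above 0.14 m); the arm keeps its last pose, push and grip.
It fails at once if the mug is shifted more than 40 mm or tipped (distance of mug from where it was at the start of the episode above 0.04 m or angle between mug's own z axis and vertical above 0.5 rad).
It fails at once if the tin is shifted more than 40 mm or tipped (distance of tin from where it was at the start of the episode above 0.04 m or angle between tin's own z axis and vertical above 0.5 rad).
It also fails if it takes over 48 s, if anything falls off the work surface, if the arm or the gripper's body presses on something with over 40 N, if the wrist force passes 120 N, or if a joint passes its speed limit or range.

### The arm

A 6-joint arm with a two-finger parallel gripper is mounted at the origin on a cart in front of the work surface, level with it; the furniture and walls round the work are solid. World frame = base frame: x ahead of the robot, y to its left, z up, the work surface at z = 0. Lengths are in m, angles in degrees, forces in N, time in s.
With the tool pointing down it reaches from about 0.4 to 0.825 m from the base axis. Payload 7 kg.
Tool frame: the origin (TCP) lies on the centre line of the jaws, within the pads' length; the fingertips stand 11 mm ahead of it and the grasp point (between the pads) lies 8 mm behind it; z points along the fingers, y is the line along which they close (so a half turn about z gives the same grasp; the last joint's range is limited). The gripper opens to 88 mm and grips with 3 to 60 N. Pads are 19 mm wide; open, the fingers measure 130 mm over their backs; the gripper's body (78 mm by 193 mm) begins 47 mm behind the grasp point.
Start: joints at [87.955, 20.546, 0.682, 0, -70.136, -16.507], TCP at [0.215, 0.64, 0.238] pointing down, gripper open.
Joint ranges: [-176.03, 176.03], [-82.01, 121.73], [-58.28, 71.71], [-173.87, 95.51], [-174.79, -0.11], [-173.66, 173.66]. Speed limits (degrees/s): [136.94, 136.94, 172.46, 180, 180, 180].

### API

Orientations are given as [roll, pitch, yaw] about the fixed x, y, z axes, in that order (R = Rz(yaw) Ry(pitch) Rx(roll)).
In Python, from plant import r, capture, camera_model, job gives the robot as it stands.
- The arm moves only by the tool drive_tool, never from a script. Its argument "increments" is a list that holds one entry, the list of rows, each a list of 5 numbers: the gripper's target within -1 to 1 (fully open at 1, half-way at 0, shut at -1), then the shift along the tool's x, y, z scaled (see below), then the turn about the tool's z scaled (see below). In form: [[[gripper, tx, ty, tz, roll], ...]]. A call has 1 to 5 rows; each row is the pose to reach, as a shift and turn from the pose commanded when the call began, along the tool's axes at that moment, turning the shorter way round; what a row does not reach only later rows make up. The controller multiplies each number of a shift by 120 mm and each number of a turn by 360 degrees. A row lasts 1/8 s, in which the tool goes at most 62.5 mm and 10.7 degrees, less where a joint would pass 70% of its speed; a pose out of reach is approached as far as the arm can. A call with a number of a shift or a turn outside -1 to 1 is refused whole. A call with a gripper value outside its range is refused whole. The fingers move at their own pace and stop on an object; "squeeze" is the grip in N (left out, the last holds). Time passes only in rows, so rows that repeat a pose let the fingers close. It gives the time, the measured TCP pose, the force, the opening and the grip force at its end, in the units of the state.
- r.get_state(): the state, without advancing time (a new reading comes with each control period).
- capture(name): name is "side" or "top" or "wrist"; returns the picture (480x640x3 uint8, red, green, blue); there is no depth.
- camera_model(name): a dict with "camera_matrix" (3x3 intrinsics, pixels), "k1" (the pictures are not rectified: a ray, as slopes to the right and down, at radius r is drawn at 1 + k1 r^2 times it, then the intrinsics apply), "rvec" (rotation vector, rad) and "tvec" (3), from world to camera coordinates, as OpenCV has them. Camera axes: x right, y down, z forward; pixel columns grow to the right and rows downward; lengths in m; the calibration is good to about 2 mm. A picture is of the moment at which its call begins: read the wrist's pose just before it. camera_model takes no time and is no camera call; for the wrist camera it gives the pose at the moment of the call.
- job.close_job(): hands the job in; it is judged then, once.
The state is a dict: "time_s": time; "joints": joint angles; "qd": joint speeds; "joint_torque": joint torques, N m; "tcp_pos": TCP position; "eef_rot": TCP orientation; "contact_force": force on the tool from outside, world axes, zero at the start; "moment": the same for the moment, N m; "gripper_width": finger opening in m; "gripper_force": force on a finger pad.
Only numpy, scipy, OpenCV 4.12 (cv2) and the standard library are available. Lean on these libraries where they do the work, as an engineer would, in place of code of your own. Each camera call takes 0.05 s, during which the arm holds its last target. There are 200 camera calls.

## Working session

There is one attempt and no reset: what is moved stays moved. The work goes in short steps, Python scripts to look and compute and a tool call to move; the robot and the scene stay as the last step left them, time stands still between calls to the robot, and variables do not carry over. Pictures are saved under pics/ and viewed, at most 10 in all, crops included, and the job is handed in when it is done.

Besides the shell and the picture viewer there is one more tool, called by a JSON object that holds its "fn" and its "kwargs", one argument or row to a line. drive_tool: Moves the arm, as the interface text tells. Its arguments: {"type":"object","properties":{"increments":{"type":"array"},"squeeze":{"type":"number"}},"required":["increments"]}

```bash
ls; mkdir -p pics; python3 - <<'E'
from plant import r,capture,camera_model,job
import cv2
print(r.get_state())
for n in("side","top","wrist"):
    m=camera_model(n);print(n,m)
    cv2.imwrite(f"pics/{n}0.png",capture(n)[:,:,::-1])
E
```

```text
pics
{'time_s': 0.0, 'joints': array([ 8.79546567e+01,  2.05913462e+01,  6.34360504e-01, -2.00536331e-02,
       -7.01358679e+01, -1.65077944e+01]), 'qd': array([ 0.03684888,  0.00098148,  0.00844461, -0.01590925,  0.01758386,
        0.05098874]), 'joint_torque': array([-3.04603818e-04, -5.82714272e+01,  2.93052453e+01,  6.99722573e+00,
        6.85457155e-03, -1.72159080e-04]), 'tcp_pos': array([0.21463894, 0.63947242, 0.23662834]), 'eef_rot': array([ 1.79905617e+02, -8.31182950e-03, -1.85599602e+01]), 'contact_force': array([ 0.93326965,  0.22978098, -0.43737023]), 'moment': array([-0.05026837,  0.00198873, -0.01677678]), 'gripper_force': 0.0, 'gripper_width': 0.08750454060418017}
side {'camera_matrix': array([[446.79255668,   0.        , 317.22055264],
       [  0.        , 446.79255668, 247.06459501],
       [  0.        ,   0.        ,   1.        ]]), 'k1': -0.0305306692368829, 'rvec': array([ 0.39046296,  2.57195323, -1.45458267]), 'tvec': array([ 0.54639388, -0.01498757,  1.30709315])}
top {'camera_matrix': array([[448.08563598,   0.        , 319.39887464],
       [  0.        , 448.08563598, 240.44508211],
       [  0.        ,   0.        ,   1.        ]]), 'k1': -0.04541600292639867, 'rvec': array([ 2.18070731, -2.18124029,  0.0954108 ]), 'tvec': array([0.12322403, 0.61234485, 1.06338189])}
wrist {'camera_matrix': array([[375.29182752,   0.        , 320.66180878],
       [  0.        , 375.29182752, 236.31800046],
       [  0.        ,   0.        ,   1.        ]]), 'k1': -0.07622105557542687, 'rvec': array([-1.7238473 ,  2.39611548,  0.34740253]), 'tvec': array([ 0.67470959, -0.03467261,  0.39089413])}
```

View pics/side0.png

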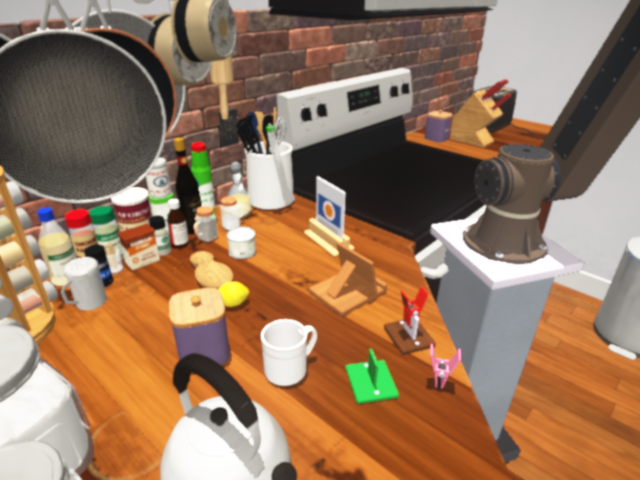

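View pics/top0.png

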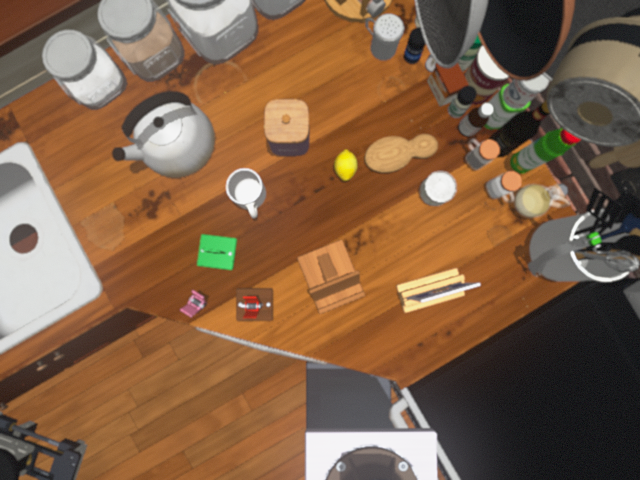

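Side view: board at (330,205) in the rack (330,237), stand (350,282), clip on its post (412,310), green post (372,380) and pink clip (445,365), mug (287,350), tin (241,242). Top view: rack (437,290), stand (332,277), clip (253,305), mug (245,187), tin (438,187).

```bash
cat >h.py <<'E'
import numpy as np,cv2
from plant import r,capture,camera_model
from scipy.spatial.transform import Rotation as Ro
def cam(n):
    m=camera_model(n);R=cv2.Rodrigues(m["rvec"])[0]
    return m["camera_matrix"],np.array([m["k1"],0,0,0]),R,np.array(m["tvec"]).ravel()
def ray(c,p):
    K,d,R,t=c
    u=cv2.undistortPoints(np.array([[p]],float),K,d)[0,0]
    v=R.T@np.array([u[0],u[1],1]);return -R.T@t,v/np.linalg.norm(v)
def plane(c,p,z):
    o,v=ray(c,p);return o+v*(z-o[2])/v[2]
def tri(*cp):
    A=np.zeros((3,3));b=np.zeros(3);rs=[ray(*x) for x in cp]
    for o,v in rs:
        M=np.eye(3)-np.outer(v,v);A+=M;b+=M@o
    X=np.linalg.solve(A,b)
    return X,max(np.linalg.norm(np.cross(X-o,v)) for o,v in rs)
def proj(c,X):
    K,d,R,t=c
    return cv2.projectPoints(np.array(X,float).reshape(-1,3),cv2.Rodrigues(R)[0],t,K,d)[0][:,0]
E
python3 - <<'E'
from h import *
np.set_printoptions(precision=4,suppress=True)
s,t=cam("side"),cam("top")
for n,p in dict(rackA=(397,288),rackB=(462,271),rackC=(404,310),rackD=(466,293)).items(): print(n,plane(t,p,.045))
print("clip",tri((s,(412,305)),(t,(252,305))))
print("post foot corners",[plane(t,p,.012) for p in((238,290),(273,290),(272,320),(236,320))])
print("stand corners",[plane(t,p,.015) for p in((298,253),(342,241),(320,311),(363,297))])
print("board top ends",[plane(t,p,.18) for p in((410,302),(480,285))], "tri",tri((s,(317,178)),(t,(480,285))),tri((s,(344,193)),(t,(412,301))))
print("mug",plane(t,(245,187),.094),"tin",plane(t,(438,187),.058))
for n in("side","top"):
    im=capture(n);im=cv2.resize(im[225:325,230:490] if n=="top" else im[165:365,280:460],None,fx=3,fy=3,interpolation=cv2.INTER_CUBIC)
    cv2.imwrite(f"pics/{n}c.png",im[:,:,::-1])
a=cv2.imread("pics/topc.png");print(a.shape,cv2.imread("pics/sidec.png").shape)
E
```

```text
rackA [ 0.4976 -0.0607  0.045 ]
rackB [ 0.5375 -0.2171  0.045 ]
rackC [ 0.4458 -0.0767  0.045 ]
rackD [ 0.4853 -0.2255  0.045 ]
clip (array([0.4591, 0.2775, 0.0814]), np.float64(0.0010277528530771647))
post foot corners [array([0.4922, 0.3217, 0.012 ]), array([0.4922, 0.2362, 0.012 ]), array([0.4198, 0.2381, 0.012 ]), array([0.4196, 0.3256, 0.012 ])]
stand corners [array([0.5824, 0.1754, 0.015 ]), array([0.6119, 0.0676, 0.015 ]), array([0.4417, 0.1216, 0.015 ]), array([0.4753, 0.0171, 0.015 ])]
board top ends [array([ 0.4718, -0.0634,  0.18  ]), array([ 0.5064, -0.2106,  0.18  ])] tri (array([ 0.5072, -0.2135,  0.1731]), np.float64(0.0010032890321304078)) (array([ 0.4779, -0.068 ,  0.1856]), np.float64(0.0040887563467909395))
mug [0.7301 0.2945 0.094 ] tin [ 0.7379 -0.1605  0.058 ]
(300, 780, 3) (600, 540, 3)
```

View pics/topc.png

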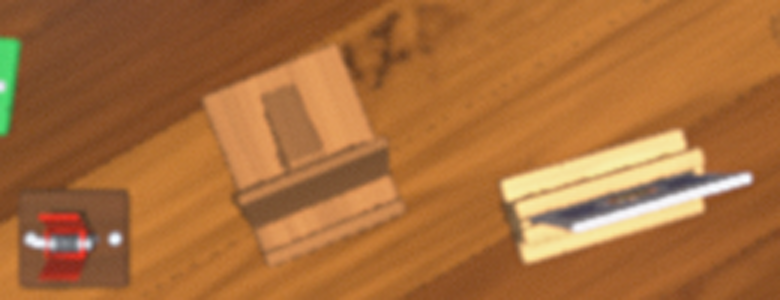

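The crop shows the stand's lip at lower (270,255)-(400,210) with the rest rising away from the robot, the board's top edge (575,228)-(750,180) in the rack, and the clip with its wings spread along world x.

```bash
cat >>h.py <<'E'
np.set_printoptions(precision=4,suppress=True)
def plan(start,target,n=None):
    """start/target (x,y,z,yaw): print calls (shift, turn in drive units)"""
    s=np.array(start,float);g=np.array(target,float);d=g-s;d[3]=(d[3]+180)%360-180
    k=n or int(np.ceil(max(np.abs(d[:3]).max()/.1,abs(d[3])/45,1e-9)))
    for i in range(k):
        w=s+(g-s if False else d)*(1/(k-i)) if False else np.array(start)+d*(i+1)/k
        e=w-s;a=np.radians(s[3]);X=np.array([np.cos(a),np.sin(a)]);Y=np.array([np.sin(a),-np.cos(a)])
        u=np.round([e[:2]@X/.12,e[:2]@Y/.12,-e[2]/.12,-e[3]/360],3)
        s=np.r_[s[:2]+.12*(u[0]*X+u[1]*Y),s[2]-.12*u[2],s[3]-360*u[3]]
        print(u.tolist())
    print("ends",s);return s
def st():
    q=r.get_state();print(round(q["time_s"],2),q["tcp_pos"],q["eef_rot"],"F",q["contact_force"],"w",round(q["gripper_width"],4),"g",round(q["gripper_force"],2));return q
E
python3 - <<'E'
from h import *
c=cam("wrist");o=-c[2].T@c[3];print("wristcam pos",o,"fwd",c[2][2])
plan((.215,.64,.238,-18.55),(.40,.28,.28,-90))
plan((.40,.28,.28,-90),(.42,.08,.28,-73))
plan((.42,.08,.28,-73),(.42,-.12,.30,-76))
E
```

```text
wristcam pos [0.2886 0.6155 0.3841] fwd [-0.2704  0.09   -0.9585]
[0.604, 0.588, -0.088, 0.05]
[0.756, 0.373, -0.087, 0.049]
[0.834, 0.127, -0.088, 0.05]
[0.832, -0.138, -0.087, 0.049]
ends [  0.4    0.28   0.28 -89.83]
[0.833, -0.083, -0.0, -0.024]
[0.837, 0.043, -0.0, -0.023]
ends [  0.4199   0.08     0.28   -73.08  ]
[0.797, 0.244, -0.083, 0.004]
[0.803, 0.223, -0.084, 0.004]
ends [  0.42  -0.12   0.3  -75.88]
```

{"fn": "drive_tool", "kwargs": {
  "increments": [
    [[1, 0.604, 0.588, -0.088, 0.05], [1, 0.604, 0.588, -0.088, 0.05], [1, 0.604, 0.588, -0.088, 0.05]]
  ]
}}

```text
time_s: 0.62
tcp_pos: [0.2621, 0.548, 0.2492]
eef_rot: [-179.9, 0.0, -36.7]
contact_force: [-1.0, 1.0, 0.1]
gripper_width: 0.0879
gripper_force: 0.0
```

{"fn": "drive_tool", "kwargs": {
  "increments": [
    [[1, 0.756, 0.373, -0.087, 0.049], [1, 0.756, 0.373, -0.087, 0.049], [1, 0.756, 0.373, -0.087, 0.049]]
  ]
}}

```text
time_s: 1.0
tcp_pos: [0.3081, 0.4586, 0.2594]
eef_rot: [-179.9, 0.0, -54.3]
contact_force: [0.7, 0.5, 0.1]
gripper_width: 0.0873
gripper_force: 0.0
```

{"fn": "drive_tool", "kwargs": {
  "increments": [
    [[1, 0.834, 0.127, -0.088, 0.05], [1, 0.834, 0.127, -0.088, 0.05], [1, 0.834, 0.127, -0.088, 0.05]]
  ]
}}

```text
time_s: 1.38
tcp_pos: [0.3541, 0.3691, 0.2696]
eef_rot: [-180.0, 0.0, -72.3]
contact_force: [-0.9, 1.2, -0.0]
gripper_width: 0.0877
gripper_force: 0.0
```

{"fn": "drive_tool", "kwargs": {
  "increments": [
    [[1, 0.832, -0.138, -0.087, 0.049], [1, 0.832, -0.138, -0.087, 0.049], [1, 0.832, -0.138, -0.087, 0.049], [1, 0.832, -0.138, -0.087, 0.049]]
  ]
}}

```text
time_s: 1.88
tcp_pos: [0.3997, 0.281, 0.2793]
eef_rot: [180.0, 0.0, -89.7]
contact_force: [0.1, -1.0, -0.3]
gripper_width: 0.0876
gripper_force: 0.0
```

```bash
python3 - <<'E'
from h import *
st();np.save("w1c.npy",np.array(cam("wrist"),dtype=object),allow_pickle=True)
cv2.imwrite("pics/w1.png",capture("wrist")[:,:,::-1])
E
```

```text
1.88 [0.3997 0.281  0.2793] [179.9897   0.0038 -89.6985] F [ 0.1035 -0.9675 -0.2681] w 0.0876 g 0.0
```

{"fn": "drive_tool", "kwargs": {
  "increments": [
    [[1, 0.833, -0.083, 0, -0.024], [1, 0.833, -0.083, 0, -0.024], [1, 0.833, -0.083, 0, -0.024]]
  ]
}}

```text
time_s: 2.3
tcp_pos: [0.4098, 0.1793, 0.2796]
eef_rot: [-180.0, 0.0, -81.2]
contact_force: [-0.2, -0.4, -0.1]
gripper_width: 0.0876
gripper_force: 0.0
```

{"fn": "drive_tool", "kwargs": {
  "increments": [
    [[1, 0.837, 0.043, 0, -0.023], [1, 0.837, 0.043, 0, -0.023], [1, 0.837, 0.043, 0, -0.023], [1, 0.837, 0.043, 0, -0.023]]
  ]
}}

```text
time_s: 2.8
tcp_pos: [0.4206, 0.081, 0.2795]
eef_rot: [180.0, 0.0, -72.9]
contact_force: [0.7, 1.0, 0.5]
gripper_width: 0.0872
gripper_force: 0.0
```

```bash
python3 - <<'E'
from h import *
st();np.save("w2c.npy",np.array(cam("wrist"),dtype=object),allow_pickle=True)
cv2.imwrite("pics/w2.png",capture("wrist")[:,:,::-1])
E
```

```text
2.8 [0.4206 0.081  0.2795] [179.9998   0.0069 -72.8625] F [0.7464 0.953  0.5333] w 0.0872 g 0.0
```

{"fn": "drive_tool", "kwargs": {
  "increments": [
    [[1, 0.797, 0.244, -0.083, 0.004], [1, 0.797, 0.244, -0.083, 0.004], [1, 0.797, 0.244, -0.083, 0.004]]
  ]
}}

```text
time_s: 3.22
tcp_pos: [0.4207, -0.0206, 0.2897]
eef_rot: [-180.0, -0.0, -74.4]
contact_force: [-0.7, 1.8, 0.6]
gripper_width: 0.0877
gripper_force: 0.0
```

{"fn": "drive_tool", "kwargs": {
  "increments": [
    [[1, 0.803, 0.223, -0.084, 0.004], [1, 0.803, 0.223, -0.084, 0.004], [1, 0.803, 0.223, -0.084, 0.004], [1, 0.803, 0.223, -0.084, 0.004]]
  ]
}}

```text
time_s: 3.72
tcp_pos: [0.421, -0.1191, 0.2993]
eef_rot: [180.0, 0.0, -75.8]
contact_force: [0.5, 0.9, 0.1]
gripper_width: 0.0876
gripper_force: 0.0
```

```bash
python3 - <<'E'
from h import *
st();np.save("w3c.npy",np.array(cam("wrist"),dtype=object),allow_pickle=True)
cv2.imwrite("pics/w3.png",capture("wrist")[:,:,::-1])
a=np.hstack([cv2.imread(f"pics/w{i}.png") for i in(1,2,3)])
cv2.imwrite("pics/wcat.png",cv2.resize(np.vstack([np.hstack([cv2.imread("pics/w1.png"),cv2.imread("pics/w2.png")]),np.hstack([cv2.imread("pics/w3.png"),cv2.imread("pics/side0.png")])]),(800,600),interpolation=cv2.INTER_AREA))
E
```

```text
3.73 [ 0.421  -0.1191  0.2993] [179.977    0.0182 -75.7597] F [0.4715 0.9318 0.1403] w 0.0876 g 0.0
```

View pics/wcat.png

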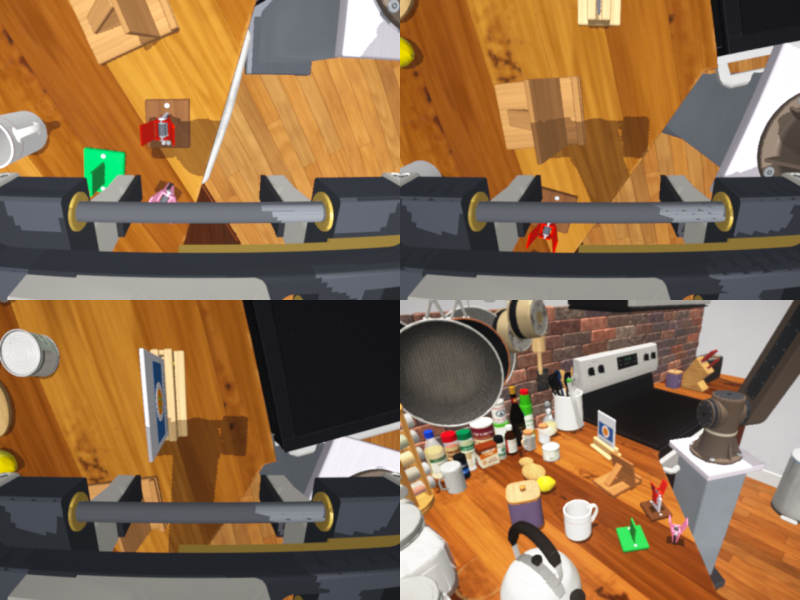

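Wrist views: stand at full-image ~(225,185) in w2, board's white top edge ~(235,80)-(245,255) in w3, clip ~(265,205) in w1, tin at (48,85) in w3.

```bash
python3 - <<'E'
import cv2,numpy as np
a=cv2.imread("pics/w3.png")[60:280,190:320];b=cv2.imread("pics/w2.png")[105:275,140:320]
a=cv2.resize(a,None,fx=2.6,fy=2.6,interpolation=cv2.INTER_CUBIC);b=cv2.resize(b,None,fx=2.5,fy=2.5,interpolation=cv2.INTER_CUBIC)
o=np.zeros((572,800,3),np.uint8);o[:a.shape[0],:a.shape[1]]=a;o[:b.shape[0],345:345+b.shape[1]]=b
print(a.shape,b.shape);cv2.imwrite("pics/wc.png",o)
E
```

```text
(572, 338, 3) (425, 450, 3)
```

View pics/wc.png

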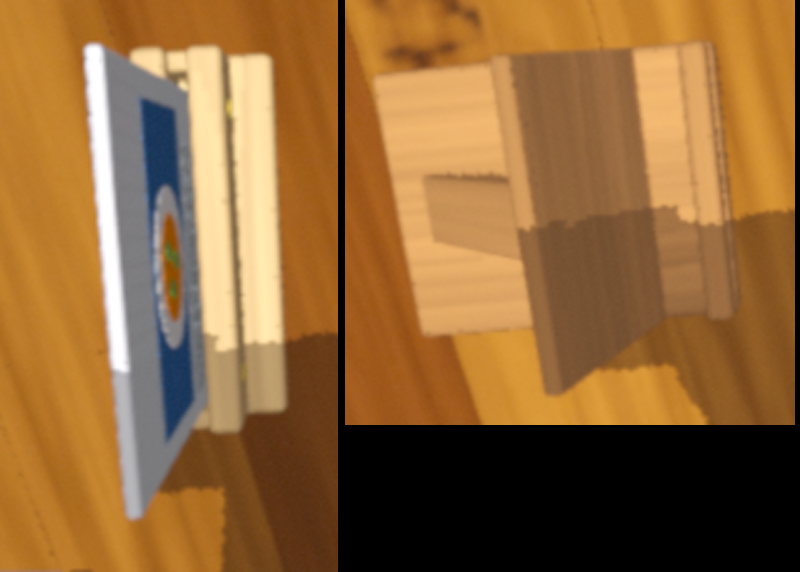

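Crop: board top edge runs (94,46)-(134,517); the stand's rest foot line (632,48)-(664,315), rest top front edge (513,55)-(562,393), lip top inner edge (682,44)-(705,320).

```bash
python3 - <<'E'
from h import *
L=lambda n:tuple(np.load(n,allow_pickle=True))
w2,w3,t,s=L("w2c.npy"),L("w3c.npy"),cam("top"),cam("side")
A=lambda u,v:(u/2.6+190,v/2.6+60);B=lambda u,v:((u-345)/2.5+140,v/2.5+105);T=lambda u,v:(u/3+230,v/3+225)
for n,a,b in(("far",A(94,46),T(748,180)),("near",A(134,517),T(577,226))):
    print("board",n,tri((w3,a),(t,b)),"z.18",plane(w3,a,.18),plane(t,b,.18))
print("rack far/near wall tops z.045: outer +x far/near",plane(w3,A(206,47),.045),plane(w3,A(240,430),.045), "inner? -x",plane(w3,A(228,56),.045),plane(w3,A(262,410),.045))
def line(n,p,q,z):
    P,Q=plane(w2,p,z),plane(w2,q,z);d=P-Q;print(n,P,Q,"mid",(P+Q)/2,"len",np.linalg.norm(d),"xyaw",np.degrees(np.arctan2(d[1],d[0]))+90)
line("foot",B(632,48),B(664,315),.015)
line("top",B(513,55),B(562,393),.1116)
line("lipin",B(682,44),B(705,320),.0275);line("back",B(375,75),B(425,335),.015)
print("tri rest top far",tri((w2,B(502,57)),(t,T(387,145))),"near",tri((w2,B(552,394)),(t,T(240,200))))
E
```

```text
board far (array([ 0.5072, -0.2075,  0.1867]), np.float64(0.000989054530194733)) z.18 [ 0.5097 -0.2085  0.18  ] [ 0.5064 -0.2092  0.18  ]
board near (array([ 0.4747, -0.0875,  0.1861]), np.float64(0.0007466987623902607)) z.18 [ 0.4748 -0.0848  0.18  ] [ 0.4752 -0.0891  0.18  ]
rack far/near wall tops z.045: outer +x far/near [ 0.5022 -0.2259  0.045 ] [ 0.4555 -0.0796  0.045 ] inner? -x [ 0.4932 -0.2247  0.045 ] [ 0.4484 -0.0904  0.045 ]
foot [0.5113 0.0268 0.015 ] [0.4677 0.1364 0.015 ] mid [0.4895 0.0816 0.015 ] len 0.11797575070987272 xyaw 21.669598868721195
top [0.5324 0.0356 0.1116] [0.4899 0.1452 0.1116] mid [0.5111 0.0904 0.1116] len 0.11760576933216253 xyaw 21.190657811788867
lipin [0.4899 0.0187 0.0275] [0.449  0.1294 0.0275] mid [0.4695 0.0741 0.0275] len 0.11797166927292978 xyaw 20.2976553873865
back [0.6159 0.0693 0.015 ] [0.5719 0.1787 0.015 ] mid [0.5939 0.124  0.015 ] len 0.11790298178514125 xyaw 21.910393722761953
tri rest top far (array([0.5318, 0.0363, 0.1244]), np.float64(0.0003418752153939429)) near (array([0.4919, 0.144 , 0.1179]), np.float64(0.00043297392347539047))
```

```bash
python3 - <<'E'
from h import *
p=plan((.42,-.12,.30,-75.88),(.4915,-.147,.24,-74.7))
plan(p,(.4915,-.147,.15,-74.7))
E
```

```text
[0.364, -0.523, 0.5, -0.003]
ends [  0.4915  -0.147    0.24   -74.8   ]
[-0.0, 0.0, 0.75, -0.0]
ends [  0.4915  -0.147    0.15   -74.8   ]
```

{"fn": "drive_tool", "kwargs": {
  "increments": [
    [[1, 0.364, -0.523, 0.5, -0.003], [1, 0.364, -0.523, 0.5, -0.003], [1, 0.364, -0.523, 0.5, -0.003], [1, 0.364, -0.523, 0.5, -0.003]]
  ]
}}

```text
time_s: 4.28
tcp_pos: [0.4923, -0.1461, 0.2397]
eef_rot: [180.0, -0.0, -74.6]
contact_force: [0.0, 0.2, 0.0]
gripper_width: 0.0876
gripper_force: 0.0
```

```bash
python3 - <<'E'
from h import *
st();np.save("w4c.npy",np.array(cam("wrist"),dtype=object),allow_pickle=True)
im=capture("wrist");cv2.imwrite("pics/w4.png",im[:,:,::-1])
E
```

```text
4.28 [ 0.4923 -0.1461  0.2397] [179.9791  -0.0001 -74.636 ] F [0.0072 0.2436 0.034 ] w 0.0876 g 0.0
```

View pics/w4.png

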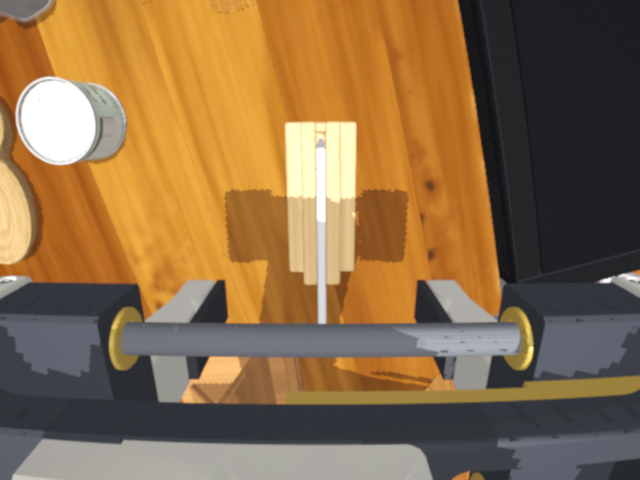

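The board's edge (col 321, rows 137–325) lies midway between the fingers (225 and 417) and is aligned. I'm descending to grip it.

{"fn": "drive_tool", "kwargs": {
  "increments": [
    [[1, 0, 0, 0.35, 0], [1, 0, 0, 0.75, 0], [1, 0, 0, 0.75, 0]]
  ]
}}

```text
time_s: 4.7
tcp_pos: [0.4899, -0.1465, 0.1481]
eef_rot: [179.7, 0.1, -74.7]
contact_force: [-0.5, 0.5, 0.8]
gripper_width: 0.0879
gripper_force: 0.0
```

{"fn": "drive_tool", "kwargs": {
  "increments": [
    [[-1, 0, 0, 0, 0], [-1, 0, 0, 0, 0], [-1, 0, 0, 0, 0], [-1, 0, 0, 0, 0], [-1, 0, 0, 0, 0]]
  ],
  "squeeze": 20
}}

```text
time_s: 5.32
tcp_pos: [0.4923, -0.1471, 0.1498]
eef_rot: [-180.0, -0.0, -74.7]
contact_force: [-0.4, -0.2, 0.3]
gripper_width: 0.0434
gripper_force: 0.0
```

{"fn": "drive_tool", "kwargs": {
  "increments": [
    [[-1, 0, 0, 0, 0], [-1, 0, 0, 0, 0], [-1, 0, 0, 0, 0]]
  ]
}}

```text
time_s: 5.7
tcp_pos: [0.4922, -0.1471, 0.1495]
eef_rot: [180.0, -0.0, -74.7]
contact_force: [0.2, -0.1, -0.3]
gripper_width: 0.0131
gripper_force: 0.0
```

{"fn": "drive_tool", "kwargs": {
  "increments": [
    [[-1, 0, 0, -0.1, 0], [-1, 0, 0, -0.2, 0], [-1, 0, 0, -0.3, 0], [-1, 0, 0, -0.4, 0], [-1, 0, 0, -0.5, 0]]
  ]
}}

```text
time_s: 6.32
tcp_pos: [0.4922, -0.1471, 0.2106]
eef_rot: [-180.0, -0.0, -74.7]
contact_force: [0.4, -1.0, -1.7]
gripper_width: 0.0049
gripper_force: 20.0
```

```bash
python3 - <<'E'
from h import *
p=plan((.4915,-.147,.21,-74.8),(.4915,-.147,.30,-74.8))
p=plan(p,(.4837,.0794,.30,-68.7))
E
```

```text
[0.0, 0.0, -0.75, -0.0]
ends [  0.4915  -0.147    0.3    -74.8   ]
[-0.613, -0.144, -0.0, -0.006]
[-0.606, -0.167, -0.0, -0.005]
[-0.601, -0.186, -0.0, -0.006]
ends [  0.4837   0.0794   0.3    -68.68  ]
```

{"fn": "drive_tool", "kwargs": {
  "increments": [
    [[-1, 0, 0, -0.3, 0], [-1, 0, 0, -0.6, 0], [-1, 0, 0, -0.75, 0]]
  ]
}}

```text
time_s: 6.7
tcp_pos: [0.4927, -0.1472, 0.3023]
eef_rot: [-179.8, -0.1, -74.7]
contact_force: [0.6, 0.8, -2.5]
gripper_width: 0.0048
gripper_force: 20.0
```

{"fn": "drive_tool", "kwargs": {
  "increments": [
    [[-1, -0.3, -0.07, 0, -0.003], [-1, -0.613, -0.144, 0, -0.006], [-1, -0.613, -0.144, 0, -0.006]]
  ]
}}

```text
time_s: 7.08
tcp_pos: [0.4893, -0.0698, 0.3002]
eef_rot: [-180.0, 0.0, -72.4]
contact_force: [-0.3, -0.2, -2.1]
gripper_width: 0.0047
gripper_force: 20.0
```

{"fn": "drive_tool", "kwargs": {
  "increments": [
    [[-1, -0.3, -0.08, 0, -0.002], [-1, -0.606, -0.167, 0, -0.005], [-1, -0.606, -0.167, 0, -0.005]]
  ]
}}

```text
time_s: 7.45
tcp_pos: [0.4868, 0.0051, 0.2999]
eef_rot: [-180.0, 0.0, -70.6]
contact_force: [1.0, -0.9, -1.7]
gripper_width: 0.0045
gripper_force: 20.0
```

{"fn": "drive_tool", "kwargs": {
  "increments": [
    [[-1, -0.3, -0.09, 0, -0.003], [-1, -0.601, -0.186, 0, -0.006], [-1, -0.601, -0.186, 0, -0.006], [-1, -0.601, -0.186, 0, -0.006], [-1, -0.601, -0.186, 0, -0.006]]
  ]
}}

```text
time_s: 8.07
tcp_pos: [0.4841, 0.0783, 0.2997]
eef_rot: [180.0, -0.0, -68.7]
contact_force: [-0.4, -0.0, -3.2]
gripper_width: 0.0049
gripper_force: 20.0
```

```bash
python3 - <<'E'
from h import *
st()
s=cam("side");print(proj(s,[.484,.079,.13]))
a=capture("side");b=capture("top")
cv2.imwrite("pics/s5.png",a[:,:,::-1]);cv2.imwrite("pics/t5.png",b[:,:,::-1])
x,y=proj(s,[.484,.079,.15])[0].astype(int);print(x,y)
o=np.hstack([cv2.resize(a[y-90:y+110,x-65:x+65],None,fx=3,fy=3,interpolation=cv2.INTER_CUBIC),cv2.resize(b[180:380,260:390],None,fx=3,fy=3,interpolation=cv2.INTER_CUBIC)])
print(o.shape);cv2.imwrite("pics/c5.png",o[:,:,::-1])
E
```

```text
8.07 [0.4841 0.0783 0.2997] [179.9957  -0.0075 -68.6646] F [-0.4366 -0.0299 -3.1568] w 0.0049 g 20.0
[[364.3767 239.9171]]
364 232
(600, 780, 3)
```

View pics/c5.png

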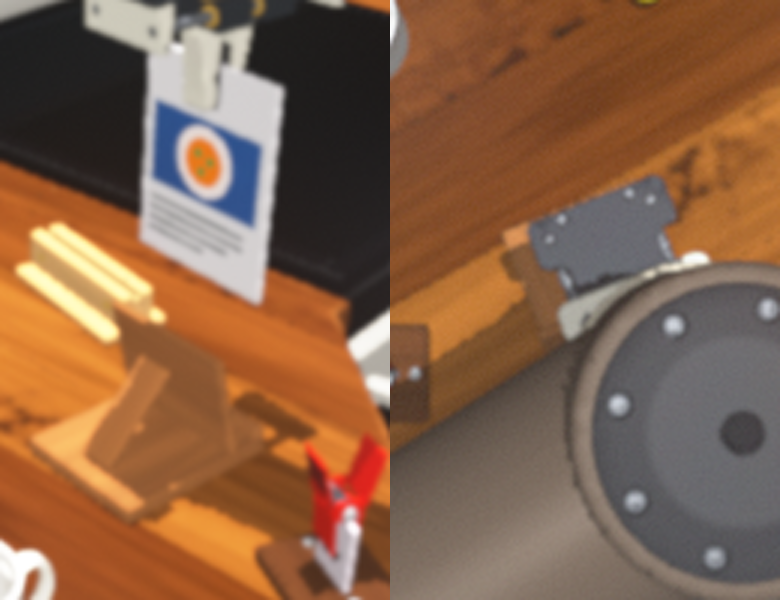

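Side crop: board held upright, corners (147,52), (283,88), (263,303), (140,240).

```bash
python3 - <<'E'
from h import *
s=cam("side");a=np.radians(21.3);n=np.array([np.cos(a),np.sin(a),0]);y=np.array([-np.sin(a),np.cos(a),0])
c=np.array([.4837,.0794,.3]);print("cam",-s[2].T@s[3])
for p in((147,52),(283,88),(263,303),(140,240)):
    o,v=ray(s,(p[0]/3+299,p[1]/3+142));X=o+v*((c+.0025*n-o)@n)/(v@n);print(X,"y off",(X-c)@y)
# stand check in side: project known stand points
O=np.array([.4874,.0808,0])
P=[O+x*n+yy*y+np.array([0,0,z]) for x,yy,z in((.0259,-.06,.1116),(.0259,.06,.1116),(.117,.06,.015),(.117,-.06,.015),(-.033,.06,.015))]
print((proj(s,P)-[299,142])*3)
p=plan((.4837,.0794,.30,-68.7),(.4837,.0794,.18,-68.7))
E
```

```text
cam [0.8699 0.9082 0.6525]
[0.5104 0.0177 0.3087] y off -0.06715262507918159
[0.4614 0.1436 0.3222] y off 0.06792680156331397
[0.4605 0.1457 0.1552] y off 0.07014494157268988
[0.5095 0.02   0.1514] y off -0.06470366146739026
[[116.4874 295.6208]
 [222.3471 359.2761]
 [125.9743 508.633 ]
 [ 27.2087 434.0503]
 [264.9437 435.4879]]
[0.0, 0.0, 0.5, -0.0]
[0.0, 0.0, 0.5, -0.0]
ends [  0.4837   0.0794   0.18   -68.7   ]
```

{"fn": "drive_tool", "kwargs": {
  "increments": [
    [[-1, 0, 0, 0.3, 0], [-1, 0, 0, 0.6, 0], [-1, 0, 0, 0.9, 0], [-1, 0, 0, 0.9, 0]]
  ]
}}

```text
time_s: 8.68
tcp_pos: [0.4825, 0.078, 0.1895]
eef_rot: [179.7, -0.0, -68.6]
contact_force: [-0.1, 0.5, -0.9]
gripper_width: 0.0051
gripper_force: 20.0
```

{"fn": "drive_tool", "kwargs": {
  "increments": [
    [[-1, 0, 0, 0.05, 0], [-1, 0, 0, 0.08, 0], [-1, 0, 0, 0.08, 0]]
  ]
}}

```text
time_s: 9.05
tcp_pos: [0.4843, 0.0794, 0.1826]
eef_rot: [-179.9, 0.0, -68.6]
contact_force: [-0.0, -0.2, -0.3]
gripper_width: 0.005
gripper_force: 20.0
```

{"fn": "drive_tool", "kwargs": {
  "increments": [
    [[-1, 0, 0, 0.02, 0], [-1, 0, 0, 0.02, 0]]
  ]
}}

```text
time_s: 9.3
tcp_pos: [0.484, 0.0793, 0.1796]
eef_rot: [-180.0, 0.0, -68.6]
contact_force: [0.2, -0.2, -2.3]
gripper_width: 0.0048
gripper_force: 20.0
```

{"fn": "drive_tool", "kwargs": {
  "increments": [
    [[-1, 0, 0, 0.02, 0], [-1, 0, 0, 0.02, 0]]
  ]
}}

```text
time_s: 9.55
tcp_pos: [0.484, 0.0792, 0.177]
eef_rot: [180.0, -0.0, -68.6]
contact_force: [-0.7, 0.0, -2.6]
gripper_width: 0.0047
gripper_force: 20.0
```

{"fn": "drive_tool", "kwargs": {
  "increments": [
    [[-1, 0, 0, 0.03, 0], [-1, 0, 0, 0.05, 0], [-1, 0, 0, 0.05, 0]]
  ]
}}

```text
time_s: 9.93
tcp_pos: [0.4839, 0.0792, 0.1709]
eef_rot: [180.0, -0.0, -68.6]
contact_force: [-0.4, -0.3, -1.0]
gripper_width: 0.0052
gripper_force: 20.0
```

{"fn": "drive_tool", "kwargs": {
  "increments": [
    [[-1, 0, 0, 0.02, 0], [-1, 0, 0, 0.02, 0]]
  ]
}}

```text
time_s: 10.18
tcp_pos: [0.4839, 0.0792, 0.1686]
eef_rot: [180.0, -0.0, -68.6]
contact_force: [0.2, 0.2, -2.6]
gripper_width: 0.0049
gripper_force: 20.0
```

{"fn": "drive_tool", "kwargs": {
  "increments": [
    [[-1, 0, 0, 0.02, 0], [-1, 0, 0, 0.02, 0]]
  ]
}}

```text
time_s: 10.42
tcp_pos: [0.4839, 0.0792, 0.1662]
eef_rot: [180.0, -0.0, -68.6]
contact_force: [-0.1, 0.1, -2.1]
gripper_width: 0.005
gripper_force: 20.0
```

{"fn": "drive_tool", "kwargs": {
  "increments": [
    [[-1, 0, 0, 0.02, 0], [-1, 0, 0, 0.02, 0]]
  ]
}}

```text
time_s: 10.68
tcp_pos: [0.4839, 0.0792, 0.1638]
eef_rot: [180.0, -0.0, -68.6]
contact_force: [-0.7, -0.3, -2.0]
gripper_width: 0.005
gripper_force: 20.0
```

{"fn": "drive_tool", "kwargs": {
  "increments": [
    [[-1, 0, 0, 0.015, 0], [-1, 0, 0, 0.015, 0]]
  ]
}}

```text
time_s: 10.92
tcp_pos: [0.4847, 0.0793, 0.1635]
eef_rot: [-179.9, -0.0, -68.6]
contact_force: [-2.1, -1.5, 10.0]
gripper_width: 0.0052
gripper_force: 20.0
```

{"fn": "drive_tool", "kwargs": {
  "increments": [
    [[-1, 0, 0, 0.015, 0], [-1, 0, 0, 0.015, 0]]
  ]
}}

```text
time_s: 11.18
tcp_pos: [0.4861, 0.0798, 0.1634]
eef_rot: [-179.7, -0.1, -68.5]
contact_force: [-3.2, -0.5, 19.2]
gripper_width: 0.0053
gripper_force: 20.1
```

{"fn": "drive_tool", "kwargs": {
  "increments": [
    [[-1, 0, 0, 0.015, 0], [-1, 0, 0, 0.015, 0]]
  ]
}}

```text
time_s: 11.42
tcp_pos: [0.4878, 0.0804, 0.1632]
eef_rot: [-179.5, -0.1, -68.5]
contact_force: [-2.5, 0.7, 27.8]
gripper_width: 0.0057
gripper_force: 20.3
```

{"fn": "drive_tool", "kwargs": {
  "increments": [
    [[-1, 0, 0, 0.015, 0], [-1, 0, 0, 0.015, 0]]
  ]
}}

```text
time_s: 11.68
tcp_pos: [0.4883, 0.0804, 0.162]
eef_rot: [-179.4, -0.1, -68.4]
contact_force: [-4.0, -1.2, 30.6]
gripper_width: 0.0058
gripper_force: 20.3
```

{"fn": "drive_tool", "kwargs": {
  "increments": [
    [[-1, 0, 0, -0.05, 0], [-1, 0, 0, -0.05, 0], [-1, 0, 0, -0.05, 0]]
  ]
}}

```text
time_s: 12.05
tcp_pos: [0.484, 0.0793, 0.1625]
eef_rot: [180.0, 0.0, -68.6]
contact_force: [0.6, 0.7, -0.2]
gripper_width: 0.0047
gripper_force: 20.0
```

```bash
python3 - <<'E'
from h import *
st()
a=capture("side");cv2.imwrite("pics/s6.png",a[:,:,::-1])
o=cv2.resize(a[200:330,300:420],None,fx=4,fy=4,interpolation=cv2.INTER_CUBIC)
cv2.imwrite("pics/c6.png",o[:,:,::-1])
E
```

```text
12.05 [0.484  0.0793 0.1625] [179.9862   0.0064 -68.5945] F [ 0.6013  0.6792 -0.1814] w 0.0047 g 20.0
```

View pics/c6.png

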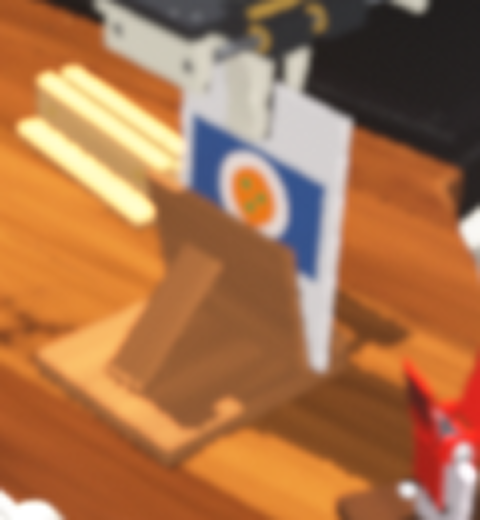

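Board upright on the base behind the lip (lower corner at crop (318,370)). I'll open slightly and nudge the top toward the rest.

{"fn": "drive_tool", "kwargs": {
  "increments": [
    [[-0.45, 0, 0, 0, 0], [-0.45, 0, 0, 0, 0], [-0.45, 0, 0, 0, 0], [-0.45, 0, 0, 0, 0]]
  ]
}}

```text
time_s: 12.6
tcp_pos: [0.4841, 0.0793, 0.1628]
eef_rot: [180.0, -0.0, -68.6]
contact_force: [-0.2, 0.2, -0.7]
gripper_width: 0.024
gripper_force: 0.0
```

{"fn": "drive_tool", "kwargs": {
  "increments": [
    [[-0.45, 0, -0.04, 0, 0], [-0.45, 0, -0.08, 0, 0], [-0.45, 0, -0.12, 0, 0], [-0.45, 0, -0.16, 0, 0], [-0.45, 0, -0.2, 0, 0]]
  ]
}}

```text
time_s: 13.22
tcp_pos: [0.5068, 0.0882, 0.1627]
eef_rot: [180.0, -0.0, -68.6]
contact_force: [-0.2, 0.2, -0.2]
gripper_width: 0.0241
gripper_force: 0.1
```

{"fn": "drive_tool", "kwargs": {
  "increments": [
    [[-0.45, 0, -0.03, 0, 0], [-0.45, 0, -0.06, 0, 0], [-0.45, 0, -0.09, 0, 0], [-0.45, 0, -0.12, 0, 0], [-0.45, 0, -0.15, 0, 0]]
  ]
}}

```text
time_s: 13.85
tcp_pos: [0.5234, 0.0947, 0.1628]
eef_rot: [180.0, -0.0, -68.6]
contact_force: [-0.4, -0.4, 1.0]
gripper_width: 0.0239
gripper_force: 0.0
```

```bash
python3 - <<'E'
from h import *
st()
a=capture("side");cv2.imwrite("pics/s7.png",a[:,:,::-1])
o=cv2.resize(a[190:320,300:420],None,fx=4,fy=4,interpolation=cv2.INTER_CUBIC)
cv2.imwrite("pics/c7.png",o[:,:,::-1])
E
```

```text
13.85 [0.5234 0.0947 0.1628] [179.9994  -0.0006 -68.5914] F [-0.3869 -0.4059  1.0193] w 0.0239 g 0.0
```

View pics/c7.png

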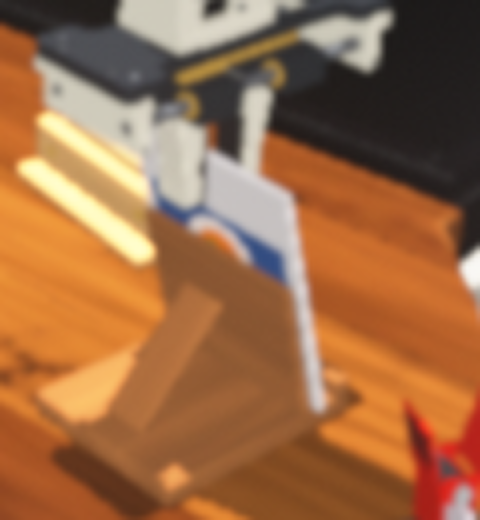

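The board leans flush against the rest, edge parallel to it. Opening and rising, then I'll locate the board top and clip.

{"fn": "drive_tool", "kwargs": {
  "increments": [
    [[1, 0, 0, 0, 0], [1, 0, 0, 0, 0], [1, 0, 0, 0, 0], [1, 0, 0, 0, 0], [1, 0, 0, 0, 0]]
  ]
}}

```text
time_s: 14.52
tcp_pos: [0.5232, 0.0946, 0.1628]
eef_rot: [-180.0, 0.0, -68.6]
contact_force: [-0.6, -0.3, 0.9]
gripper_width: 0.0684
gripper_force: 0.0
```

{"fn": "drive_tool", "kwargs": {
  "increments": [
    [[1, 0, 0, -0.3, 0], [1, 0, 0, -0.6, 0], [1, 0, 0, -0.9, 0], [1, 0, 0, -0.9, 0]]
  ]
}}

```text
time_s: 15.02
tcp_pos: [0.5246, 0.0951, 0.274]
eef_rot: [-179.7, 0.0, -68.6]
contact_force: [0.4, -0.5, -0.2]
gripper_width: 0.0875
gripper_force: 0.0
```

```bash
python3 - <<'E'
from h import *
q=st();c=cam("wrist");np.save("w8c.npy",np.array(c,dtype=object),allow_pickle=True)
im=capture("wrist");cv2.imwrite("pics/w8.png",im[:,:,::-1])
s=capture("side");cv2.imwrite("pics/s8.png",s[:,:,::-1])
O=np.array([.4874,.0808,0]);a=np.radians(21.3);n=np.array([np.cos(a),np.sin(a),0]);y=np.array([-np.sin(a),np.cos(a),0])
for nm,I in(("wrist",im),("side",s)):
    C=c if nm=="wrist" else cam(nm)
    P=proj(C,[O+.041*n+k*y+[0,0,.179] for k in(-.065,0,.065)]);print(nm,P)
    hsv=cv2.cvtColor(I,cv2.COLOR_RGB2HSV);m=((hsv[...,1]<50)&(hsv[...,2]>110)).astype(np.uint8)
    k,l,stt,cen=cv2.connectedComponentsWithStats(m)
    for i in range(1,k):
        if stt[i,4]>150 and np.abs(cen[i]-P[1]).max()<90:
            cnt=cv2.findContours((l==i).astype(np.uint8),0,2)[0][0];print(stt[i],cv2.approxPolyDP(cnt,3,True)[:,0].tolist())
E
```

```text
15.03 [0.5246 0.0951 0.274 ] [-179.6729    0.0087  -68.5755] F [ 0.4407 -0.5077 -0.1898] w 0.0875 g 0.0
wrist [[321.2461 145.6103]
 [320.9384 243.9251]
 [320.6702 328.7712]]
[ 314  138   52  187 5903] [[364, 138], [315, 147], [317, 324], [325, 323], [362, 252]]
side [[332.5487 216.6465]
 [351.501  227.1448]
 [372.1549 238.5921]]
[308 153  35  48 756] [[309, 153], [311, 167], [328, 176], [330, 197], [339, 200], [339, 161], [332, 163]]
[368 159  14  30 231] [[379, 159], [368, 162], [374, 170], [374, 188], [381, 167]]
[332 217  49  75 826] [[332, 217], [339, 242], [339, 234], [351, 242], [346, 246], [356, 247], [363, 256], [358, 246], [371, 254], [380, 291], [372, 239]]
```

```bash
python3 - <<'E'
from h import *
p=plan((.5228,.0946,.271,-68.68),(.459,.278,.25,-90))
im=cv2.imread("pics/w1.png");c=tuple(np.load("w1c.npy",allow_pickle=True))
h=cv2.cvtColor(im,cv2.COLOR_BGR2HSV)
m=((((h[...,0]<6)|(h[...,0]>174))&(h[...,1]>190)&(h[...,2]>90))*255).astype(np.uint8);m[300:]=0
k,l,s,cen=cv2.connectedComponentsWithStats(m)
for i in range(1,k):
    if s[i,4]>60:print(s[i],cv2.approxPolyDP(cv2.findContours((l==i).astype(np.uint8),0,2)[0][0],3,True)[:,0].tolist())
E
```

```text
[-0.809, -0.03, 0.088, 0.03]
[-0.799, 0.122, 0.087, 0.029]
ends [  0.459    0.2779   0.25   -89.92  ]
[260 187  20  47 420] [[270, 187], [260, 194], [269, 197], [270, 218], [262, 222], [271, 222], [279, 233], [279, 201]]
[224 190  33  43 927] [[251, 190], [224, 201], [226, 232], [256, 222], [251, 211]]
```

{"fn": "drive_tool", "kwargs": {
  "increments": [
    [[1, -0.809, -0.03, 0.088, 0.03], [1, -0.809, -0.03, 0.088, 0.03], [1, -0.809, -0.03, 0.088, 0.03]]
  ]
}}

```text
time_s: 15.5
tcp_pos: [0.4897, 0.1879, 0.2585]
eef_rot: [179.9, -0.1, -79.2]
contact_force: [0.3, 0.2, 0.0]
gripper_width: 0.0874
gripper_force: 0.0
```

{"fn": "drive_tool", "kwargs": {
  "increments": [
    [[1, -0.799, 0.122, 0.087, 0.029], [1, -0.799, 0.122, 0.087, 0.029], [1, -0.799, 0.122, 0.087, 0.029], [1, -0.799, 0.122, 0.087, 0.029], [1, -0.799, 0.122, 0.087, 0.029]]
  ]
}}

```text
time_s: 16.12
tcp_pos: [0.4593, 0.2769, 0.2496]
eef_rot: [180.0, -0.0, -89.9]
contact_force: [0.3, 0.3, 0.2]
gripper_width: 0.0876
gripper_force: 0.0
```

```bash
python3 - <<'E'
from h import *
st();c=cam("wrist");np.save("w9c.npy",np.array(c,dtype=object),allow_pickle=True)
im=capture("wrist")[:,:,::-1];cv2.imwrite("pics/w9.png",im)
print(proj(c,[[.459,.2775,.073],[.459,.2775,.121]]))
h=cv2.cvtColor(im,cv2.COLOR_BGR2HSV)
m=((((h[...,0]<6)|(h[...,0]>174))&(h[...,1]>190)&(h[...,2]>90))*255).astype(np.uint8)
k,l,s,cen=cv2.connectedComponentsWithStats(m)
for i in range(1,k):
    if s[i,4]>60:print(s[i],cv2.approxPolyDP(cv2.findContours((l==i).astype(np.uint8),0,2)[0][0],3,True)[:,0].tolist())
x,y=proj(c,[.459,.2775,.1])[0].astype(int)
o=cv2.resize(im[max(0,y-110):y+110,x-130:x+130],None,fx=2.7,fy=2.7,interpolation=cv2.INTER_CUBIC);print(x,y,o.shape);cv2.imwrite("pics/c9.png",o)
E
```

```text
16.12 [0.4593 0.2769 0.2496] [179.9842  -0.0244 -89.8804] F [0.3372 0.2592 0.19  ] w 0.0876 g 0.0
[[321.8363 216.0435]
 [322.0184 230.7175]]
[291 196  28  54 890] [[314, 196], [291, 213], [292, 249], [307, 236], [318, 236], [313, 230], [313, 208], [318, 205]]
[324 196  29  53 869] [[328, 196], [324, 205], [330, 210], [330, 229], [324, 235], [335, 235], [350, 248], [352, 214]]
321 223 (594, 702, 3)
```

View pics/c9.png

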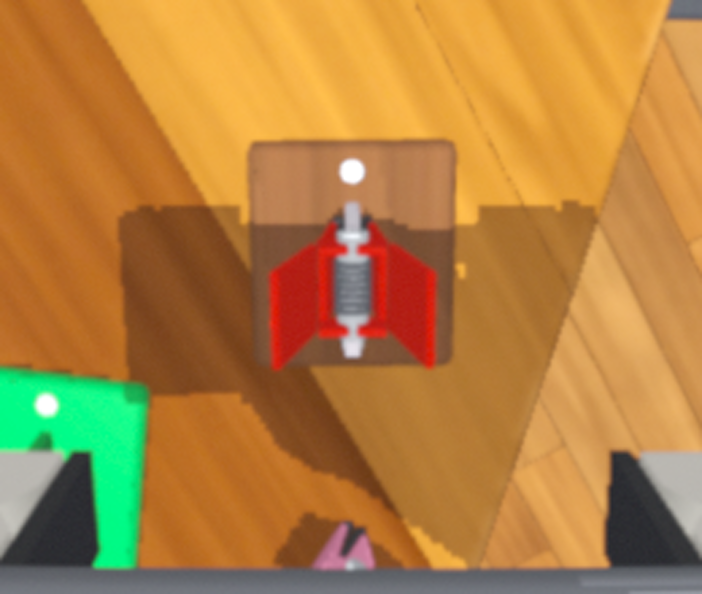

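The clip sits centred between the fingers and square: wing tips (271,270)-(275,368) and (436,270)-(432,368) in the crop; green post at lower left and pink clip at the bottom are clear of the descent.

```bash
python3 - <<'E'
from h import *
w1,w9=[tuple(np.load(f"w{i}c.npy",allow_pickle=True)) for i in(1,9)]
P=[]
for a,b in(((224,201),(291,213)),((226,232),(292,249))):
    X,e=tri((w1,a),(w9,b));P.append(X);print("tri",X,e)
for p in((291,213),(292,249),(352,214),(350,248)):print(plane(w9,p,.121))
print("green",plane(cam("top"),(198,236),.012),plane(cam("top"),(236,269),.012))
E
```

```text
tri [0.4833 0.2664 0.1112] 0.00037761297178125317
tri [0.4825 0.2937 0.1151] 0.0004913646259342228
[0.4824 0.2637 0.121 ]
[0.4822 0.2923 0.121 ]
[0.4365 0.2644 0.121 ]
[0.4373 0.2913 0.121 ]
green [0.6245 0.4224 0.012 ] [0.5433 0.3272 0.012 ]
```

{"fn": "drive_tool", "kwargs": {
  "increments": [
    [[1, 0, 0, 0.35, 0], [1, 0, 0, 0.7, 0], [1, 0, 0, 0.7, 0]]
  ]
}}

```text
time_s: 16.55
tcp_pos: [0.4579, 0.2757, 0.1634]
eef_rot: [179.8, -0.2, -89.9]
contact_force: [-0.1, -0.3, 1.0]
gripper_width: 0.0874
gripper_force: 0.0
```

{"fn": "drive_tool", "kwargs": {
  "increments": [
    [[1, 0.0, 0, 0.3, 0], [1, 0.0, 0, 0.617, 0], [1, 0.0, 0, 0.617, 0], [1, 0.0, 0, 0.617, 0]]
  ]
}}

```text
time_s: 17.05
tcp_pos: [0.4603, 0.2788, 0.0941]
eef_rot: [-179.9, 0.1, -89.8]
contact_force: [0.5, -0.4, 0.2]
gripper_width: 0.0874
gripper_force: 0.0
```

{"fn": "drive_tool", "kwargs": {
  "increments": [
    [[-1, 0, 0, 0, 0], [-1, 0, 0, 0, 0], [-1, 0, 0, 0, 0], [-1, 0, 0, 0, 0], [-1, 0, 0, 0, 0]]
  ],
  "squeeze": 18
}}

```text
time_s: 17.68
tcp_pos: [0.4594, 0.2781, 0.0922]
eef_rot: [-180.0, 0.0, -89.8]
contact_force: [-0.5, -1.0, 8.4]
gripper_width: 0.0431
gripper_force: 5.6
```

{"fn": "drive_tool", "kwargs": {
  "increments": [
    [[-1, 0, 0, 0, 0], [-1, 0, 0, 0, 0], [-1, 0, 0, 0, 0], [-1, 0, 0, 0, 0]]
  ]
}}

```text
time_s: 18.18
tcp_pos: [0.4598, 0.2785, 0.0932]
eef_rot: [-179.9, 0.1, -89.8]
contact_force: [-2.1, 0.1, 11.3]
gripper_width: 0.026
gripper_force: 18.0
```

{"fn": "drive_tool", "kwargs": {
  "increments": [
    [[-1, 0, 0, -0.15, 0], [-1, 0, 0, -0.35, 0], [-1, 0, 0, -0.6, 0], [-1, 0, 0, -0.8, 0], [-1, 0, 0, -0.8, 0]]
  ]
}}

```text
time_s: 18.8
tcp_pos: [0.4597, 0.2786, 0.1895]
eef_rot: [-179.9, 0.1, -89.8]
contact_force: [0.3, -0.2, -2.1]
gripper_width: 0.0257
gripper_force: 18.0
```

{"fn": "drive_tool", "kwargs": {
  "increments": [
    [[-1, 0, 0, -0.3, 0], [-1, 0, 0, -0.6, 0], [-1, 0, 0, -0.7, 0], [-1, 0, 0, -0.7, 0]]
  ]
}}

```text
time_s: 19.3
tcp_pos: [0.4589, 0.2779, 0.2713]
eef_rot: [180.0, 0.0, -89.8]
contact_force: [-0.3, -0.1, -1.2]
gripper_width: 0.0256
gripper_force: 18.0
```

```bash
python3 - <<'E'
from h import *
st()
p=plan((.459,.278,.272,-89.92),(.5247,.0953,.272,-68.7),3)
E
```

```text
19.3 [0.4589 0.2779 0.2713] [179.9795   0.0158 -89.8402] F [-0.2598 -0.0575 -1.1911] w 0.0256 g 18.0
[0.508, -0.182, -0.0, -0.02]
[0.526, -0.117, -0.0, -0.019]
[0.537, -0.053, -0.0, -0.02]
ends [  0.5247   0.0953   0.272  -68.68  ]
```

{"fn": "drive_tool", "kwargs": {
  "increments": [
    [[-1, 0.25, -0.09, 0, -0.01], [-1, 0.508, -0.182, 0, -0.02], [-1, 0.508, -0.182, 0, -0.02]]
  ]
}}

```text
time_s: 19.68
tcp_pos: [0.4806, 0.215, 0.2697]
eef_rot: [179.8, -0.1, -82.7]
contact_force: [-0.2, -0.6, -1.2]
gripper_width: 0.0255
gripper_force: 18.0
```

{"fn": "drive_tool", "kwargs": {
  "increments": [
    [[-1, 0.25, -0.06, 0, -0.009], [-1, 0.526, -0.117, 0, -0.019], [-1, 0.526, -0.117, 0, -0.019]]
  ]
}}

```text
time_s: 20.05
tcp_pos: [0.5028, 0.1549, 0.2701]
eef_rot: [179.9, -0.0, -75.9]
contact_force: [-0.9, 0.5, -1.4]
gripper_width: 0.0256
gripper_force: 18.0
```

{"fn": "drive_tool", "kwargs": {
  "increments": [
    [[-1, 0.25, -0.025, 0, -0.01], [-1, 0.45, -0.045, 0, -0.018], [-1, 0.537, -0.053, 0, -0.02], [-1, 0.537, -0.053, 0, -0.02], [-1, 0.537, -0.053, 0, -0.02]]
  ]
}}

```text
time_s: 20.68
tcp_pos: [0.5248, 0.096, 0.2715]
eef_rot: [180.0, 0.0, -68.6]
contact_force: [0.2, -0.0, -0.6]
gripper_width: 0.0256
gripper_force: 18.0
```

```bash
python3 - <<'E'
from h import *
q=st();s=cam("side");w=cam("wrist")
O=np.array([.4874,.0808,0]);a=np.radians(21.3);n=np.array([np.cos(a),np.sin(a),0]);y=np.array([-np.sin(a),np.cos(a),0])
C=q["tcp_pos"]-[0,0,.0202]
for nm,c in(("side",s),("wrist",w)):
    im=capture(nm);cv2.imwrite(f"pics/{nm}10.png",im[:,:,::-1])
    h=cv2.cvtColor(im,cv2.COLOR_RGB2HSV)
    m=((((h[...,0]<6)|(h[...,0]>174))&(h[...,1]>170)&(h[...,2]>70))*255).astype(np.uint8)
    pr=proj(c,[C+i*n+j*y+[0,0,k] for i in(-.013,.013) for j in(-.015,.015) for k in(-.037,.048)]);print(nm,"pred",pr.min(0),pr.max(0),"origin",proj(c,C))
    print("board top pred",proj(c,[O+.0415*n+j*y+[0,0,.179] for j in(-.065,.065)]).tolist())
    k,l,stt,cen=cv2.connectedComponentsWithStats(m)
    for i in range(1,k):
        if stt[i,4]>40 and np.abs(cen[i]-pr.mean(0)).max()<50: print(stt[i],cen[i],cv2.approxPolyDP(cv2.findContours((l==i).astype(np.uint8),0,2)[0][0],2,True)[:,0].tolist())
    hs=((h[...,1]<50)&(h[...,2]>110)).astype(np.uint8);b=proj(c,O+.0415*n+[0,0,.179])[0]
    k,l,stt,cen=cv2.connectedComponentsWithStats(hs)
    for i in range(1,k):
        if stt[i,4]>150 and np.abs(cen[i]-b).max()<60: print("white",stt[i],cv2.approxPolyDP(cv2.findContours((l==i).astype(np.uint8),0,2)[0][0],3,True)[:,0].tolist())
E
```

```text
20.68 [0.5248 0.096  0.2715] [179.9792   0.0083 -68.616 ] F [ 0.1695 -0.0194 -0.6461] w 0.0256 g 18.0
side pred [343.6965 173.1328] [364.2361 217.1159] origin [[353.5724 197.5674]]
board top pred [[332.3857331490476, 216.70616895633884], [371.98865011230396, 238.66340636794752]]
[343 174  21  42 485] [354.8268 197.5629] [[357, 174], [354, 178], [353, 197], [344, 200], [343, 212], [350, 215], [354, 214], [355, 209], [363, 211], [362, 177]]
white [308 154  46  43 799] [[308, 154], [310, 168], [333, 179], [339, 177], [341, 194], [351, 195], [352, 173], [344, 166], [340, 168], [338, 162], [332, 164]]
white [360 163  12  30 168] [[369, 163], [364, 163], [360, 171], [365, 177], [365, 192]]
white [332 217  49  75 826] [[332, 217], [339, 242], [339, 234], [351, 242], [346, 246], [356, 247], [363, 256], [358, 245], [371, 254], [380, 291], [372, 239]]
wrist pred [286.0359 238.7589] [359.7172 379.9797] origin [[322.2097 290.4989]]
board top pred [[320.2972285354613, 144.72495382945192], [319.97882571027185, 329.75418473836936]]
[ 285  243   72   80 2606] [320.52   289.6888] [[293, 243], [293, 278], [285, 321], [356, 322], [356, 308], [348, 273], [349, 244], [346, 244], [340, 262], [333, 262], [331, 266], [321, 270], [312, 267], [309, 261], [302, 262]]
white [ 311  138   54  136 4620] [[364, 138], [314, 148], [313, 265], [322, 267], [337, 260], [337, 157], [350, 151], [355, 152], [354, 197], [348, 185], [343, 191], [339, 240], [341, 244], [342, 205], [348, 195], [352, 219], [347, 239], [353, 228], [351, 273], [361, 254]]
white [255 281  29  43 969] [[257, 281], [259, 323], [273, 323], [283, 282]]
white [358 281  29  43 958] [[360, 281], [367, 322], [382, 323], [385, 282]]
```

Clip and board top match predictions in both views (within ~1 px side, 2 px wrist). Lowering.

{"fn": "drive_tool", "kwargs": {
  "increments": [
    [[-1, 0, 0, 0.08, 0], [-1, 0, 0, 0.16, 0], [-1, 0, 0, 0.22, 0], [-1, 0, 0, 0.26, 0], [-1, 0, 0, 0.26, 0]]
  ]
}}

```text
time_s: 21.4
tcp_pos: [0.5249, 0.0952, 0.2401]
eef_rot: [180.0, -0.0, -68.6]
contact_force: [-0.4, -0.5, -0.1]
gripper_width: 0.0254
gripper_force: 18.0
```

{"fn": "drive_tool", "kwargs": {
  "increments": [
    [[-1, 0, 0, 0.03, 0], [-1, 0, 0, 0.06, 0], [-1, 0, 0, 0.09, 0], [-1, 0, 0, 0.12, 0], [-1, 0, 0, 0.14, 0]]
  ]
}}

```text
time_s: 22.02
tcp_pos: [0.525, 0.0952, 0.2234]
eef_rot: [180.0, -0.0, -68.6]
contact_force: [-0.0, -0.7, -1.4]
gripper_width: 0.0257
gripper_force: 18.0
```

{"fn": "drive_tool", "kwargs": {
  "increments": [
    [[-1, 0, 0, 0, 0], [-1, 0, 0, 0, 0]]
  ]
}}

```text
time_s: 22.28
tcp_pos: [0.5252, 0.0953, 0.2239]
eef_rot: [-180.0, -0.0, -68.6]
contact_force: [-0.8, 0.6, -0.8]
gripper_width: 0.0251
gripper_force: 18.0
```

```bash
python3 - <<'E'
from h import *
q=st();w=cam("wrist");s=cam("side")
O=np.array([.4874,.0808,0]);a=np.radians(21.3);n=np.array([np.cos(a),np.sin(a),0]);y=np.array([-np.sin(a),np.cos(a),0])
C=q["tcp_pos"]-[0,0,.0202];print("clip in stand",(C-O)@n,(C-O)@y,C[2])
for nm,c in(("side",s),("wrist",w)):
    im=capture(nm);cv2.imwrite(f"pics/{nm}11.png",im[:,:,::-1])
    h=cv2.cvtColor(im,cv2.COLOR_RGB2HSV)
    print(nm,"board pred",proj(c,[O+.0415*n+j*y+[0,0,.179] for j in(-.065,.065)]).tolist())
    m=((((h[...,0]<6)|(h[...,0]>174))&(h[...,1]>170)&(h[...,2]>70))*255).astype(np.uint8)
    pr=proj(c,[C+i*n+j*y+[0,0,k] for i in(-.013,.013) for j in(-.015,.015) for k in(-.037,.048)]);print("pred",pr.min(0),pr.max(0))
    k,l,stt,cen=cv2.connectedComponentsWithStats(m)
    for i in range(1,k):
        if stt[i,4]>40 and np.abs(cen[i]-pr.mean(0)).max()<50: print("red",stt[i])
    hs=((h[...,1]<50)&(h[...,2]>110)).astype(np.uint8);b=proj(c,O+.0415*n+[0,0,.179])[0]
    k,l,stt,cen=cv2.connectedComponentsWithStats(hs)
    for i in range(1,k):
        if stt[i,4]>100 and np.abs(cen[i]-b).max()<60: print("white",stt[i],cv2.approxPolyDP(cv2.findContours((l==i).astype(np.uint8),0,2)[0][0],3,True)[:,0].tolist())
E
```

```text
22.27 [0.5252 0.0953 0.2239] [-179.9878   -0.0022  -68.5903] F [-0.7874  0.6141 -0.7583] w 0.0251 g 18.0
clip in stand 0.04043745502824378 -0.00022315675261706921 0.20370149214378958
side board pred [[332.3857331490476, 216.70616895633884], [371.98865011230396, 238.66340636794752]]
pred [342.5797 193.4893] [362.5421 236.1983]
red [344 194  19  40 383]
white [376 167  24  16 227] [[399, 167], [376, 171], [393, 182]]
white [308 177  44  40 716] [[308, 177], [312, 191], [333, 202], [338, 200], [340, 212], [349, 216], [351, 195], [338, 186], [330, 187]]
white [360 184  10  28 149] [[367, 184], [360, 192], [363, 211]]
white [332 217  49  75 730] [[332, 217], [339, 242], [339, 234], [351, 242], [346, 246], [356, 247], [363, 256], [358, 246], [371, 254], [380, 291], [372, 239], [354, 228], [349, 236], [341, 230], [342, 221]]
wrist board pred [[320.3918299489608, 150.97659852077456], [319.8966663477246, 371.71198327169276]]
pred [285.9739 238.7543] [359.6728 380.0172]
red [ 285  243   73   80 2599]
white [ 311  140   76  184 6232] [[316, 151], [311, 263], [322, 267], [340, 260], [340, 165], [359, 155], [359, 210], [355, 198], [349, 199], [342, 239], [350, 209], [356, 212], [351, 267], [358, 244], [357, 282], [368, 323], [382, 323], [386, 284], [362, 280], [367, 255], [370, 141]]
white [314 277  14  33 267] [[314, 278], [319, 285], [315, 289], [320, 291], [316, 292], [320, 295], [316, 297], [320, 305], [316, 308], [324, 309], [325, 302], [321, 300], [325, 299], [322, 290], [326, 287], [321, 286], [327, 278]]
white [333 279   6  32 190] [[333, 279], [333, 309], [337, 310], [338, 279]]
white [255 281  29  43 971] [[257, 281], [259, 323], [274, 323], [283, 283]]
white [311 311  20   9 129] [[311, 313], [321, 319], [329, 316], [330, 311]]
```

The board's corners haven't moved, wrist force is only noise, and the clip is open around the top edge with margin. Handing in.

```bash
python3 -c "
from plant import job
print(job.close_job())"
```

```text
the job is handed in; nothing more can be done
None
```

I handed the job in at about 22 s of the 48 s, with no verdict shown. The board leans flush on the stand, and the red clip is held wide open around the middle of its top edge, about 12 mm inside the jaws and with no contact force felt. I never moved near the mug or the tin.

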